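# Open the latched gauge case

### The arm

A 6-joint arm with a two-finger parallel gripper is mounted at the origin on a cart in front of the work surface, level with it; the furniture and walls round the work are solid. World frame = base frame: x ahead of the robot, y to its left, z up, the work surface at z = 0. Lengths are in m, angles in rad, forces in N, time in s.
With the tool pointing down it reaches from about 0.3 to 0.875 m from the base axis. Payload 6.4 kg.
Tool frame: the origin (TCP) lies midway between the tips of the shut fingers; the grasp point (between the pads) lies 19 mm behind it; x points along the fingers, z is the direction in which the jaws open and shut, and the axes are right-handed (so a half turn about x gives the same grasp; the last joint's range is limited). The gripper opens to 85 mm and grips with 20 to 120 N. Pads are 22 mm wide; open, the fingers measure 114 mm over their backs; the gripper's body (76 mm by 85 mm) begins 54 mm behind the grasp point. The pads swing forward as they close: fully open they stand 13 mm farther back than shut.
Start: joints at [-1.407, 0.181, 1.607, -0, 1.354, -0.206], TCP at [0.208, -0.536, 0.231] pointing down, gripper open.
Joint ranges: [-2.99, 2.99], [-0.89, 2.07], [0.3, 2.58], [-1.14, 4.28], [0, 2.63], [-3.12, 3.12]. Speed limits (rad/s): [2.57, 2.57, 3.01, 3.14, 3.14, 3.14].

### API

Orientations are given as a unit quaternion [x, y, z, w].
In Python, from cell import env gives the robot as it stands. The module is installed in compiled form; this text tells all that it offers.
- The arm moves only by the tool send_rows, never from a script. Its argument "targets" is text: rows parted by semicolons, each of 6 numbers parted by spaces: the shift along the tool's x, y, z in m, then the turn, a rotation vector about the tool's x, y, z in rad. A call has 1 to 12 rows; each row is the pose to reach, as a shift and turn from the pose commanded when the call began, along the tool's axes at that moment; what a row does not reach only later rows make up. A row lasts 1/8 s, in which the tool goes at most 62.5 mm and 10.7 degrees, less where a joint would pass 70% of its speed; a pose out of reach is approached as far as the arm can. A call with a gripper value outside its range is refused whole. "fingers" is the finger opening in m, from 0 to 0.0854, set as the call begins (left out, the last holds). The fingers move at their own pace and stop on an object; "force" is the grip in N (left out, the last holds). Time passes only in rows, so rows that repeat a pose let the fingers close. It gives the time, the measured TCP pose, the force and the opening at its end, in the units of the state.
- env.read_state(): the state, without advancing time (a new reading comes with each control period).
- env.camera(name): name is "scene" or "top"; returns the picture (480x640x3 uint8, red, green, blue); there is no depth.
- env.calibration(name): a dict with "fx", "fy", "cx", "cy" (pixels), "distortion" ([k1, k2, p1, p2, k3] as OpenCV has them; the pictures are not rectified), "extrinsics" (4x4, takes a point from camera to world coordinates). Camera axes: x right, y up, looking along -z (the intrinsics and any distortion apply to the point x, -y, -z); pixel columns grow to the right and rows downward; lengths in m; the calibration is good to about 2 mm. A picture is of the moment at which its call begins. calibration takes no time and is no camera call.
- env.sign_off(): hands the job in, once; it reports no verdict.
The state is a dict: "clock": time; "joint_pos": joint angles; "qd": joint speeds; "tau": joint torques, N m; "ee_pos": TCP position; "tcp_rot": TCP orientation; "force": force on the tool from outside, world axes, zero at the start; "wrist_torque": the same for the moment, N m; "grip_width": opening from 0.0 (shut) to 1.0 (fully open).
Only numpy, scipy, OpenCV 4.12 (cv2) and the standard library are available. Lean on these libraries where they do the work, as an engineer would, in place of code of your own. Each camera call takes 0.05 s, during which the arm holds its last target.

### The job

Open the grey gauge case: press its round release button, gently, so that the recessed T-handle pops out, then turn the handle until the latch lets go - it gives only one way, and which way must be felt. Then swing the lid up until it is level or a little beyond, let go so that it stays open by itself, and do not disturb the tin, the bracket and the marker beside the case.

Things in the scene. Friction and masses are not known exactly. Their poses are not given: they have to be found in the camera images.
- case: grey steel case fixed to the bench, 160 deep (its x) x 200 wide (its y), front wall 50 high, back wall 162 high; the sloping top is the lid, 195 long, 10 thick: its outward normal leans 35 degrees from vertical towards the front. Origin: centre of the underside, on the bench; x to the back, y left, z up. A gauge and the latch inside are hidden while it is shut
- lid (a joint): angle of the lid, rad: 0 shut, grows as the front edge rises, 0.61 = lid level, stop at 1.2. It hinges along the case's y at the upper back edge. The hinge is stiff and stays where it is left; lifting by the handle takes about 12 N. The latch holds it shut until the handle is turned
- lid_hinge (a point): midpoint of the lid's hinge axis, at the upper back edge of the case, 10 below the plane of the lid's outer face. Axes of the lid: x up the slope (the lid lies towards -x), y along the hinge, z the lid's outward normal. A positive turn about y opens it
- release_button: round steel push button, 24 diameter, with its hidden lever. Origin: the lever's pivot inside the lid, on the lid's centre line, 140 below the hinge; x up the slope, z = lid's outward normal. The cap goes in along -z, nearly straight (it rocks 6 degrees), on a spring: 2.5 N at first, 6 N fully in. Press no harder than 40 N
- button_top (a point): centre of the button's top, on the lid's centre line, 60 below the hinge along the slope and 70 above the handle; z = lid's outward normal. It stands 11 proud of the lid face, in a collar 36 across and 2 high. It goes in 9, flush with the collar; the catch lets go 2 to 5 in and the handle pops out
- t_handle (a joint): how far the T-handle stands out, m: 0 recessed, 0.030 popped out. Recessed, its top is flush with the lid in a close pocket and cannot be gripped or turned. A spring pushes it out in about 0.3 s while the button is in; then it stays out and can be pushed back only a few mm
- handle_grip (a point): centre of the T-handle's bar: bright metal, 72 long, 14 wide, 12 thick, on a stem of 10 diameter, on the lid's centre line, 130 from the hinge along the slope. Axes: y along the bar (across the lid while latched), x across it, z = lid's outward normal, along which it slides and about which it turns. Recessed it lies 6 below the lid's outer face; popped out 24 above, with 18 clear under the bar
- latch (a joint): angle of the handle about the lid's outward normal, rad, positive counter-clockwise seen from outside; 0 = latched. It turns only one way, which differs from case to case: the wrong way it meets a firm stop at 0.15 to 0.2. The right way it turns easily (0.08 N m); the lid is free beyond about 1.15, end stop at 1.4
- grease_tin: bystander: round green tin with a bright lid, 62 diameter, 42 high, left of the case; origin at the centre of its underside
- steel_bracket: bystander: bright zinc U-bracket, 34x64x50 high, right of the case; origin at the centre of its underside
- marker_black: bystander: white paint marker with a black cap, 129 long, 17 thick, lying in front of the case; origin under its middle, y along it

How it is judged:
By the outcome, as a careful person would: the job done as asked, in the order asked, and still so for the second after the job is handed in, with the robot touching nothing.
It also fails if it takes over 48 s, if anything falls off the work surface, if the arm or the gripper's body presses on something with over 40 N, if the wrist force passes 120 N, or if a joint passes its speed limit or range.

## Working session

There is one attempt and no reset: what is moved stays moved. The work goes in short steps, Python scripts to look and compute and a tool call to move; the robot and the scene stay as the last step left them, time stands still between calls to the robot, and variables do not carry over. Pictures are saved under pics/ and viewed, and the job is handed in when it is done.

Besides the shell and the picture viewer there is one more tool, called as name(argument=value, ...), one argument or row to a line, values as JSON. send_rows: Moves the arm, as the interface text tells. Its arguments: {"type":"object","properties":{"targets":{"type":"string"},"fingers":{"type":"number"},"force":{"type":"number"}},"required":["targets"]}

```bash
mkdir -p pics; ls; python3 - <<'E'
from cell import env
import cv2
print(env.read_state())
for n in("scene","top"):
    cv2.imwrite(f"pics/{n}0.png",env.camera(n)[:,:,::-1]); print(env.calibration(n))
E
```

```text
pics
{'clock': 0.0, 'joint_pos': array([-1.40734444e+00,  1.81511770e-01,  1.60801475e+00,  7.69248254e-07,
        1.35377634e+00, -2.06285897e-01]), 'qd': array([-7.56274851e-05, -7.97249389e-04, -2.67585383e-04, -3.54676479e-04,
       -1.62423479e-03,  7.88455517e-04]), 'tau': array([ 1.96134365e-04, -4.44872582e+01, -3.51343524e+01, -1.72052792e-04,
        9.24592634e-03,  2.98722242e-06]), 'ee_pos': array([ 0.2077216 , -0.53558281,  0.23039734]), 'tcp_rot': array([ 0.40000805,  0.58380687, -0.39913446,  0.58297066]), 'force': array([-0.3096897 ,  0.1465352 , -0.78597351]), 'wrist_torque': array([-0.01054992, -0.01553648,  0.00078906]), 'grip_width': 1.00368394804624}
{'fx': 443.6924306199207, 'fy': 443.6924306199207, 'cx': 312.6841310318242, 'cy': 244.4660899681032, 'distortion': array([0.03446348, 0.        , 0.        , 0.        , 0.        ]), 'extrinsics': array([[-0.50330827,  0.38001886, -0.77605827, -0.15789193],
       [-0.86410165, -0.21820541,  0.45355787,  0.52803333],
       [ 0.00302043,  0.89887266,  0.43819952,  0.50638379],
       [ 0.        ,  0.        ,  0.        ,  1.        ]])}
{'fx': 599.7445425784621, 'fy': 599.7445425784621, 'cx': 312.1525225866036, 'cy': 241.5235077177313, 'distortion': array([-0.1386816,  0.       ,  0.       ,  0.       ,  0.       ]), 'extrinsics': array([[-2.36818120e-02,  9.96324976e-01, -8.23147298e-02,
         4.25293387e-01],
       [-9.99719416e-01, -2.36434720e-02,  1.44063649e-03,
         1.43268105e-01],
       [-5.10863893e-04,  8.23257505e-02,  9.96605343e-01,
         1.11239653e+00],
       [ 0.00000000e+00,  0.00000000e+00,  0.00000000e+00,
         1.00000000e+00]])}
```

View pics/scene0.png

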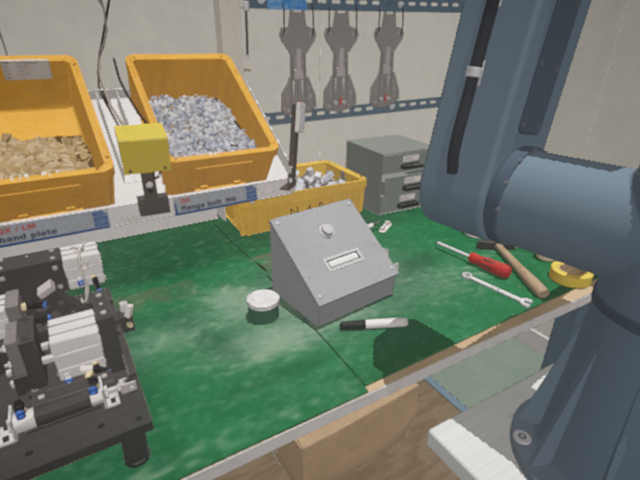

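View pics/top0.png

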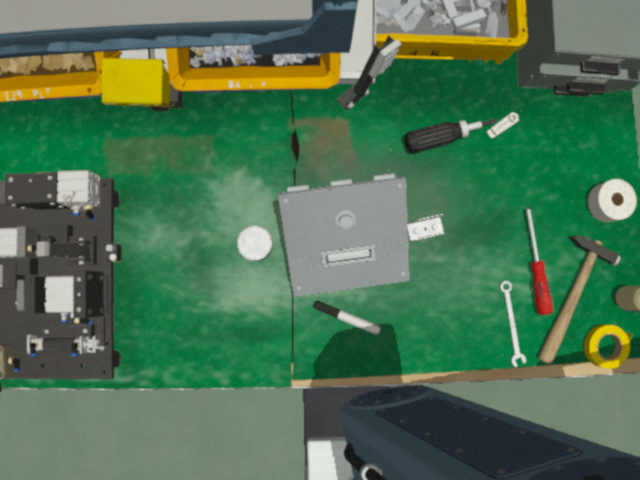

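```bash
python3 - <<'E'
import cv2,numpy as np
a=cv2.imread("pics/scene0.png")[190:335,220:420];b=cv2.imread("pics/top0.png")[165:345,230:450]
cv2.imwrite("pics/zs.png",cv2.resize(a,None,fx=4,fy=4,interpolation=2)[:600,:800])
cv2.imwrite("pics/zt.png",cv2.resize(b,None,fx=3.333,fy=3.333,interpolation=2)[:600,:800])
E
```

```text
(no output)
```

View pics/zs.png

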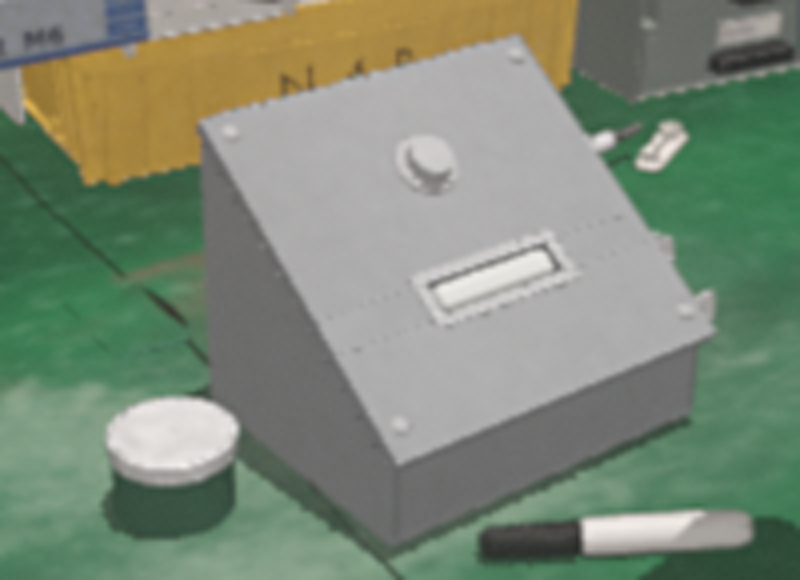

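View pics/zt.png

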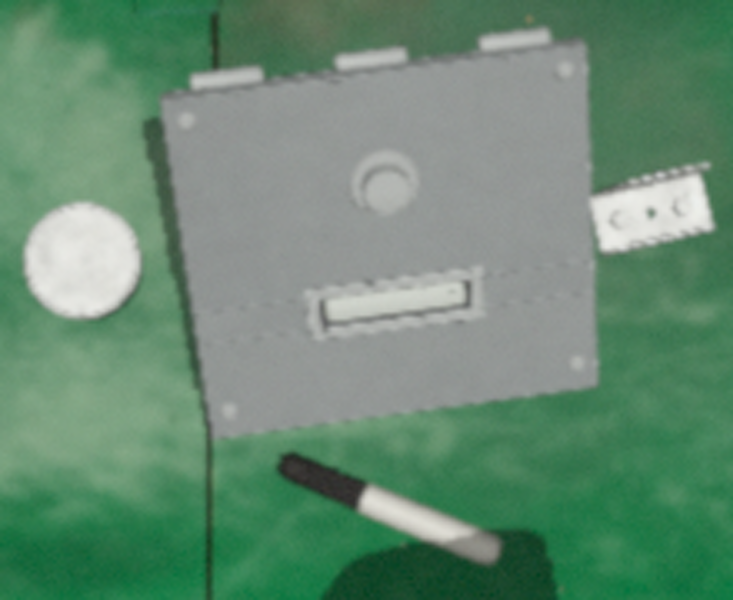

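```bash
cat > h.py <<'E'
import cv2,numpy as np
from cell import env
def ray(n,px):
    c=env.calibration(n);K=np.array([[c['fx'],0,c['cx']],[0,c['fy'],c['cy']],[0,0,1]])
    u=cv2.undistortPoints(np.array([[px]],float),K,np.array(c['distortion'])).ravel()
    T=np.array(c['extrinsics']);d=T[:3,:3]@np.array([u[0],-u[1],-1.]);return T[:3,3],d/np.linalg.norm(d)
def tri(ps,pt):
    A=[];b=[];R=[ray("scene",ps),ray("top",pt)]
    M=[np.eye(3)-np.outer(d,d) for o,d in R]
    x=np.linalg.solve(sum(M),sum(m@o for m,(o,d) in zip(M,R)))
    return x,max(np.linalg.norm(m@(x-o)) for m,(o,d) in zip(M,R))
def onz(n,px,z):
    o,d=ray(n,px);return o+d*(z-o[2])/d[2]
E
python3 - <<'E'
from h import *
P={'handle':((496,279),(396,302)),'hL':((437,301),(326,312)),'hR':((554,257),(467,292)),'button':((434,157),(388,190)),
'UL':((230,131),(186,120)),'UR':((516,54),(566,69)),'LL':((401,425),(229,410)),'LR':((686,309),(577,362)),
'cFL':((401,464),(211,439)),'cFR':((712,333),(597,386)),'cBL':((203,125),(163,96)),'cBR':((523,37),(583,42))}
Q={}
for k,(s,t) in P.items():
    x,e=tri((s[0]/4+220-.375,s[1]/4+190-.375),(t[0]/3.3333+230-.35,t[1]/3.3333+165-.35));Q[k]=x;print(k,x.round(4),round(e,4))
A=np.array([Q[k] for k in('UL','UR','LL','LR','handle')]);c=A.mean(0);n=np.linalg.svd(A-c)[2][2];n*=np.sign(n[2])
print('normal',n,np.degrees(np.arccos(n[2])), 'yaw',np.degrees(np.arctan2(-n[1],-n[0])))
y=Q['UL']-Q['UR']+Q['LL']-Q['LR'];print('yaw from y',np.degrees(np.arctan2(-y[0],y[1])))
y=Q['hL']-Q['hR'];print('bar',np.degrees(np.arctan2(-y[0],y[1])),np.linalg.norm(y))
print(np.linalg.norm(Q['cFL']-Q['cBL']),np.linalg.norm(Q['cFL']-Q['cFR']))
for k,z in(('tin',.042),('br',.05)):
    pass
t=lambda p:(p[0]/3.3333+230-.35,p[1]/3.3333+165-.35)
print('tin',onz('top',t((83,260)),.042),'bracket',onz('top',t((655,208)),.05),'marker ends',onz('top',t((284,465)),.01),onz('top',t((495,550)),.01))
print('hinge shelf points scene/top')
E
```

```text
handle [0.4847 0.0808 0.0931] 0.0003
hL [0.4808 0.1171 0.0924] 0.0008
hR [0.4885 0.0438 0.0943] 0.0005
button [0.5368 0.0858 0.1405] 0.0
UL [0.5704 0.1832 0.1631] 0.0002
UR [ 0.5912 -0.0006  0.1621] 0.0001
LL [0.4317 0.1677 0.0647] 0.0
LR [ 0.4523 -0.0155  0.0652] 0.0
cFL [0.4165 0.1774 0.0555] 0.0005
cFR [ 0.4406 -0.0262  0.0538] 0.0016
cBL [0.5817 0.1933 0.1643] 0.0006
cBR [ 0.6023 -0.0103  0.1666] 0.0019
normal [-0.5704803  -0.06524153  0.81871592] 35.043541340681124 yaw 6.524142258101574
yaw from y 6.421288018369592
bar 5.963311544658672 0.07375996131851499
0.19846289538166723 0.20501894738610416
tin [0.51412562 0.24501741 0.042     ] bracket [ 0.53418907 -0.06289068  0.05      ] marker ends [0.40117659 0.13945975 0.01      ] [0.35164064 0.024719   0.01      ]
hinge shelf points scene/top
```

```bash
cat >> h.py <<'E'
from scipy.spatial.transform import Rotation as Rn
psi=np.radians(6.4)
def lidR(th=0.0): # columns lid x,y,n at opening angle th
    a=np.radians(35)-th; c,s=np.cos(psi),np.sin(psi)
    x=np.array([np.cos(a)*c,np.cos(a)*s,np.sin(a)]);y=np.array([-s,c,0]);return np.column_stack([x,y,np.cross(x,y)])
HINGE=np.array([.5960,.0930,.1597])
BT=HINGE+lidR()@[-.06,0,.021]
def toolR(th,phi,sgn): # tool x=-n, tool z = sgn*lid x turned phi ccw about n
    L=lidR(th); z=sgn*(L[:,0]*np.cos(phi)+L[:,1]*np.sin(phi)); x=-L[:,2]; return np.column_stack([x,np.cross(z,x),z])
def delta(p,R,p0=None,R0=None):
    s=env.read_state()
    if p0 is None:p0=s['ee_pos']
    if R0 is None:R0=Rn.from_quat(s['tcp_rot']).as_matrix()
    return np.r_[R0.T@(p-p0),Rn.from_matrix(R0.T@R).as_rotvec()].round(4)
E
python3 - <<'E'
from h import *
s=env.read_state();R=Rn.from_quat(s['tcp_rot']).as_matrix();print(R.round(3));print(BT)
yz=np.arctan2(R[1,2],R[0,2]);print('yaw z',yz)
L=lidR()
for sg in(1,-1):
    print(sg,delta(BT+L[:,2]*.04,toolR(0,0,sg)))
E
```

```text
[[-0.     0.932  0.361]
 [ 0.002  0.361 -0.932]
 [-1.     0.    -0.002]]
[0.53518714 0.08617874 0.14248761]
yaw z -1.2010594118166353
1 [ 0.0561  0.5078 -0.4673 -1.2697 -0.5206  0.399 ]
-1 [ 0.0561  0.5078 -0.4673  1.7641  0.4273  0.5575]
```

send_rows(
  targets="-0.06 0.04 -0.04 0 0 0; -0.07 0.08 -0.08 -0.2 -0.05 0.05; -0.06 0.486 -0.473 -1.27 -0.52 0.40; -0.06 0.486 -0.473 -1.27 -0.52 0.40; -0.06 0.486 -0.473 -1.27 -0.52 0.40; -0.05 0.486 -0.473 -1.27 -0.52 0.40; -0.04 0.486 -0.473 -1.27 -0.52 0.40; -0.02 0.486 -0.473 -1.27 -0.52 0.40; 0 0.486 -0.473 -1.27 -0.52 0.40; 0.02 0.486 -0.473 -1.27 -0.52 0.40; 0.023 0.486 -0.473 -1.27 -0.52 0.40; 0.023 0.486 -0.473 -1.27 -0.52 0.40",
  fingers=0,
  force=60,
)

```text
clock: 1.6
ee_pos: [0.4892, 0.0843, 0.2065]
tcp_rot: [-0.027, 0.462, 0.052, 0.885]
force: [-0.7, -0.5, 0.7]
grip_width: 0.001
```

```bash
python3 - <<'E'
from h import *
s=env.read_state();L=lidR();print(s['clock'],s['joint_pos'].round(3),s['ee_pos'],s['force'],s['grip_width'])
print('lidframe rel BT',L.T@(s['ee_pos']-BT))
print(delta(BT+L[:,2]*.04,toolR(0,0,1)))
cv2.imwrite("pics/s1.png",env.camera("scene")[:,:,::-1])
E
```

```text
1.6 [-0.183 -0.388  2.296  0.278  0.664 -0.469] [0.48923682 0.0842799  0.20654462] [-0.6772256  -0.49909392  0.69773366] 0.0013742908263087116
lidframe rel BT [-0.00083751  0.00323502  0.0787856 ]
[ 0.0388 -0.0034  0.0009  0.0045 -0.0014 -0.0032]
```

View pics/s1.png

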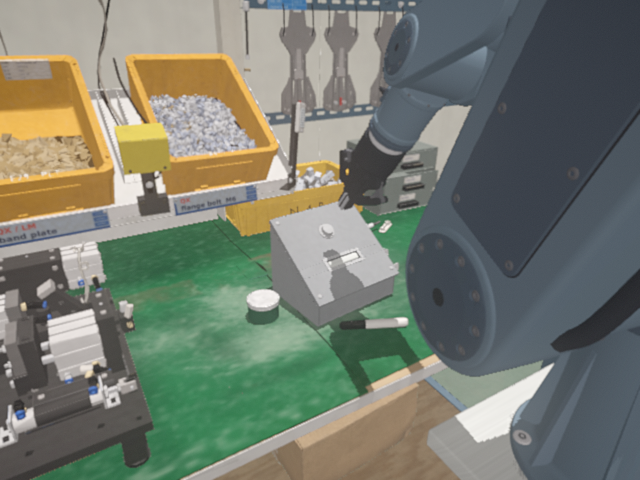

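```bash
cat >> h.py <<'E'
def proj(n,p):
    c=env.calibration(n);K=np.array([[c['fx'],0,c['cx']],[0,c['fy'],c['cy']],[0,0,1]])
    T=np.array(c['extrinsics']);q=T[:3,:3].T@(np.array(p)-T[:3,3]);q=q*[1,-1,-1]
    return cv2.projectPoints(q[None],np.zeros(3),np.zeros(3),K,np.array(c['distortion']))[0].ravel()
def crop(n,f,x,y,w=160,h=120,k=5):
    im=env.camera(n)[:,:,::-1][y:y+h,x:x+w];cv2.imwrite(f,cv2.resize(im,None,fx=k,fy=k,interpolation=2))
E
python3 - <<'E'
from h import *
s=env.read_state()
for n in("scene","top"):print(n,proj(n,s['ee_pos']),proj(n,BT))
crop("scene","pics/s2.png",270,150);
cv2.imwrite("pics/t2.png",env.camera("top")[:,:,::-1])
E
```

```text
scene [342.33160135 206.39371763] [328.43963991 228.30224268]
top [349.43627954 247.98157217] [345.91817286 222.48571319]
```

View pics/s2.png

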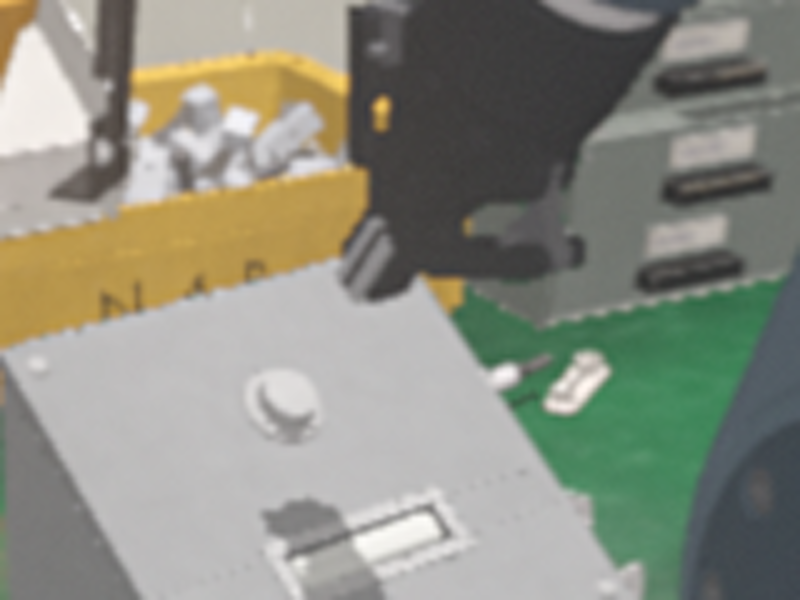

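View pics/t2.png

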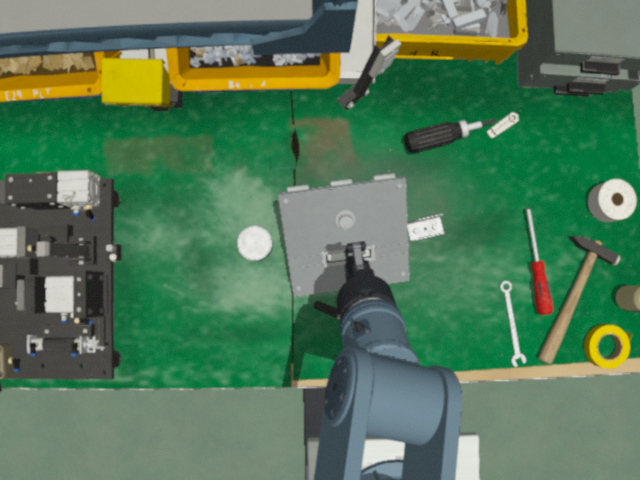

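send_rows(
  targets="0.04 -0.003 0.001 0 0 0; 0.066 -0.003 0.001 0 0 0; 0.072 -0.003 0.001 0 0 0; 0.074 -0.003 0.001 0 0 0",
)

```text
clock: 2.25
ee_pos: [0.5335, 0.0814, 0.1487]
tcp_rot: [-0.026, 0.461, 0.049, 0.886]
force: [0.9, 0.6, -0.6]
grip_width: 0.001
```

send_rows(
  targets="0.002 0 0 0 0 0; 0.004 0 0 0 0 0; 0.005 0 0 0 0 0; 0.006 0 0 0 0 0; 0.007 0 0 0 0 0",
)

```text
clock: 2.88
ee_pos: [0.5382, 0.0828, 0.1435]
tcp_rot: [-0.026, 0.46, 0.05, 0.886]
force: [-0.8, 0.9, 5.3]
grip_width: -0.001
```

```bash
cat > st.py <<'E'
from h import *
s=env.read_state();L=lidR();print(s['clock'],s['joint_pos'].round(3),'q; rel BT mm',(L.T@(s['ee_pos']-BT)*1000).round(1),'F lid',(L.T@s['force']).round(2),'T lid',(L.T@s['wrist_torque']).round(3),s['grip_width'])
E
python3 st.py
```

```text
2.875 [-0.158 -0.115  2.242  0.364  0.444 -0.555] q; rel BT mm [ 2.7 -3.7 -0.7] F lid [2.51 0.95 4.76] T lid [ 0.004 -0.225 -0.008] -0.0007811865500335624
```

send_rows(
  targets="0.001 0.001 -0.001 0 0 0; 0.002 0.001 -0.001 0 0 0; 0.003 0.001 -0.001 0 0 0; 0.003 0.001 -0.001 0 0 0",
)

```text
clock: 3.38
ee_pos: [0.5396, 0.0836, 0.1409]
tcp_rot: [-0.026, 0.459, 0.049, 0.886]
force: [-0.8, -0.6, 5.9]
grip_width: 0.002
```

```bash
python3 - <<'E'
from h import *
exec(open('st.py').read())
crop("scene","pics/s3.png",270,190)
E
```

```text
3.375 [-0.155 -0.105  2.241  0.367  0.434 -0.556] q; rel BT mm [ 2.5 -3.  -3.6] F lid [ 2.63 -0.47  5.32] T lid [-0.164 -0.255  0.033] 0.0018865602810682722
```

View pics/s3.png

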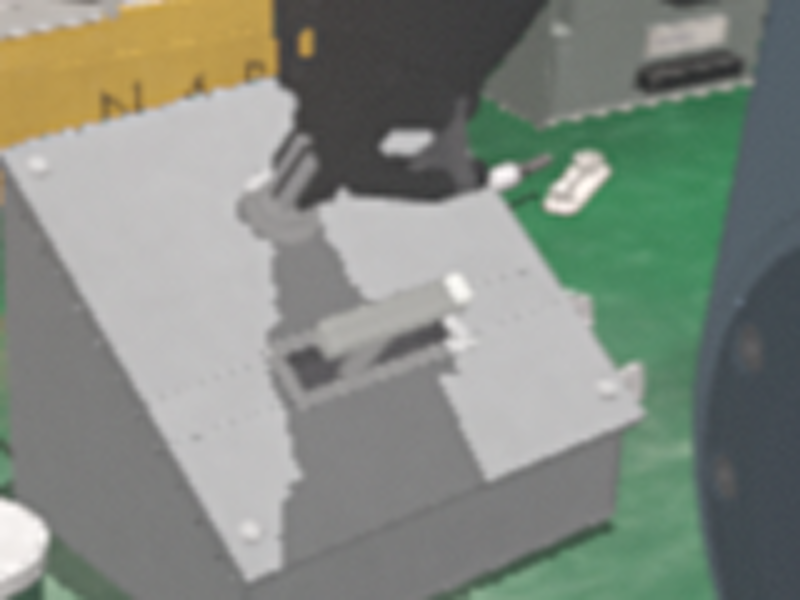

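send_rows(
  targets="0.003 0.001 -0.001 0 0 0; 0.003 0.001 -0.001 0 0 0; -0.02 0.001 -0.001 0 0 0; -0.06 0.001 -0.001 0 0 0; -0.075 0.001 -0.001 0 0 0; -0.075 0.001 -0.001 0 0 0",
)

```text
clock: 4.18
ee_pos: [0.4946, 0.08, 0.2012]
tcp_rot: [-0.026, 0.46, 0.05, 0.886]
force: [-0.6, 0.4, -0.5]
grip_width: 0.002
```

```bash
python3 - <<'E'
from h import *
exec(open('st.py').read())
HG=HINGE+L@[-.13,0,.034]
print(HG,proj("scene",HG),proj("top",HG))
print(delta(HG+L[:,2]*.035,toolR(0,0,1)),delta(HG-L[:,2]*.014,toolR(0,0,1)))
crop("scene","pics/s4.png",270,190)
crop("top","pics/t4.png",270,190)
E
```

```text
4.175 [-0.191 -0.365  2.295  0.29   0.641 -0.485] q; rel BT mm [ 0.1 -1.6 71.7] F lid [-0.75  0.49 -0.11] T lid [ 0.011  0.307 -0.03 ] 0.002467352738654973
[0.47079382 0.07895588 0.11298623] [348.86633219 253.05001359] [350.34989951 262.75590637]
[ 0.0235  0.0017 -0.0701  0.0014  0.0021  0.0005] [ 0.0725  0.0017 -0.0702  0.0014  0.0021  0.0005]
```

View pics/s4.png

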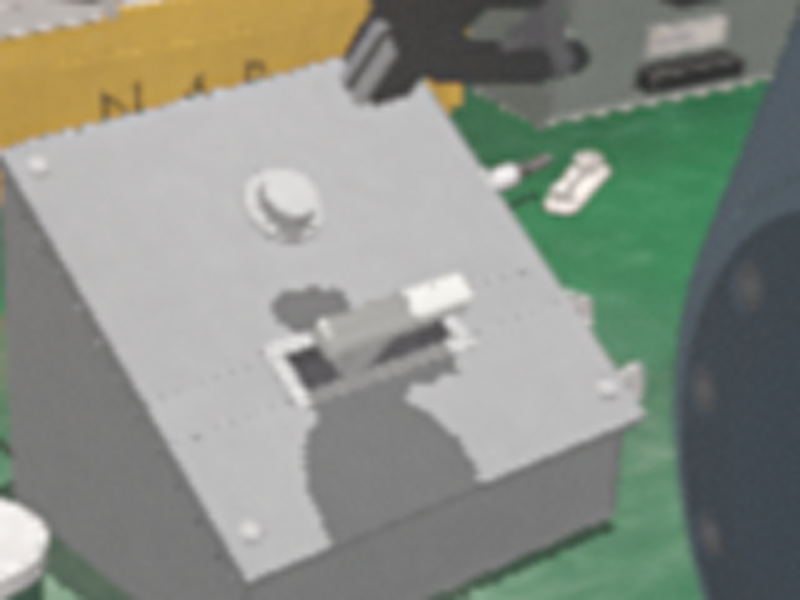

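View pics/t4.png

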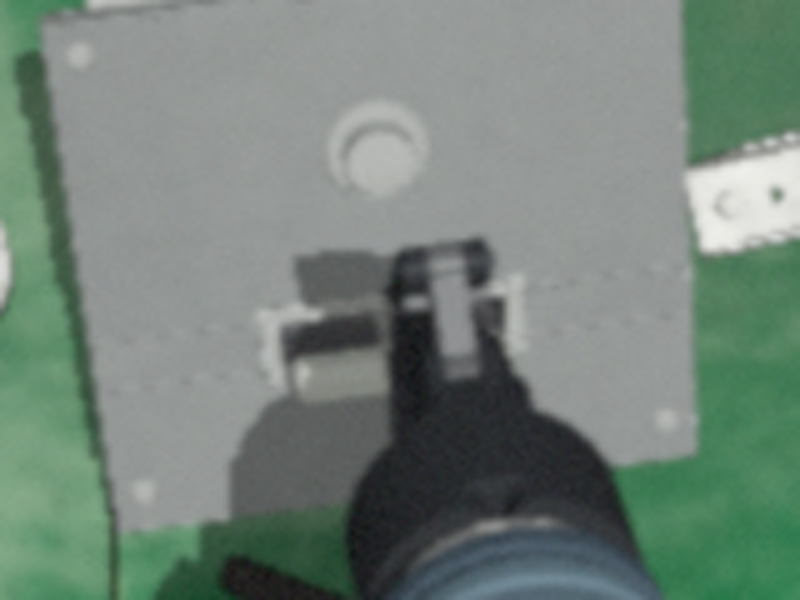

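send_rows(
  targets="0 0.002 -0.05 0 0 0; 0 0.002 -0.07 0 0 0; 0.01 0.002 -0.07 0 0 0; 0.023 0.002 -0.07 0 0 0; 0.023 0.002 -0.07 0 0 0",
  fingers=0.048,
)

```text
clock: 4.9
ee_pos: [0.4494, 0.0774, 0.1393]
tcp_rot: [-0.026, 0.463, 0.05, 0.885]
force: [-1.0, -0.8, -0.4]
grip_width: 0.561
```

```bash
python3 - <<'E'
from h import *
exec(open('st.py').read())
HG=HINGE+L@[-.13,0,.034]
print(delta(HG-L[:,2]*.014,toolR(0,0,1)))
crop("scene","pics/s5.png",270,190)
E
```

```text
4.9 [-0.235 -0.387  2.449  0.392  0.536 -0.631] q; rel BT mm [-72.5   0.8  46.8] F lid [-1.06 -0.71  0.3 ] T lid [-0.027  0.301  0.009] 0.560834123260197
[ 0.0478 -0.0009  0.0027  0.0002 -0.0042 -0.0013]
```

View pics/s5.png

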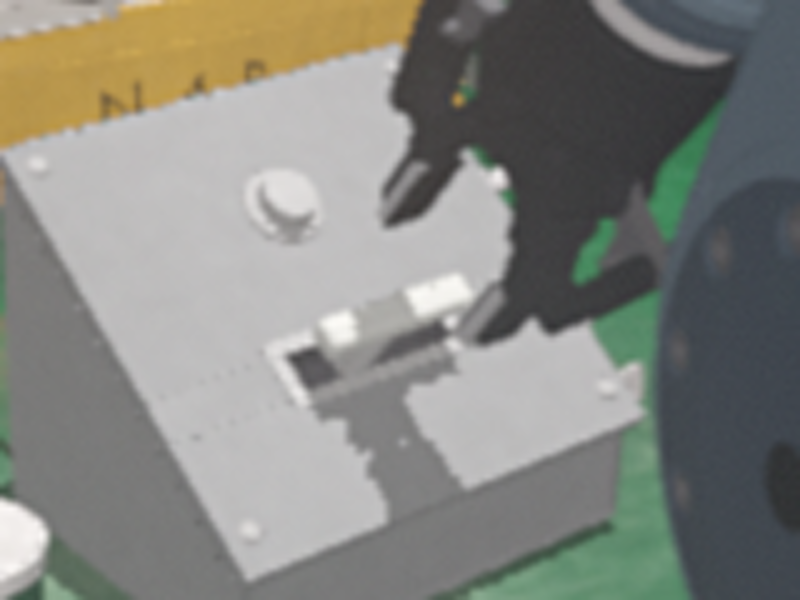

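send_rows(
  targets="0.015 -0.001 0.002 0 -0.004 0; 0.03 -0.001 0.003 0 -0.004 0; 0.042 -0.001 0.003 0 -0.004 0; 0.047 -0.001 0.003 0 -0.004 0; 0.048 -0.001 0.003 0 -0.004 0; 0.048 -0.001 0.003 0 -0.004 0",
)

```text
clock: 5.7
ee_pos: [0.4803, 0.0794, 0.104]
tcp_rot: [-0.026, 0.459, 0.05, 0.887]
force: [-0.1, 0.2, -0.6]
grip_width: 0.563
```

```bash
python3 - <<'E'
from h import *
exec(open('st.py').read())
HG=HINGE+L@[-.13,0,.034]
print(delta(HG-L[:,2]*.014,toolR(0,0,1)))
crop("scene","pics/s6.png",270,190)
E
```

```text
5.7 [-0.204 -0.178  2.401  0.515  0.371 -0.747] q; rel BT mm [-67.3  -0.6   0.2] F lid [-0.42  0.21 -0.43] T lid [-0.033  0.262 -0.015] 0.562616277081057
[ 0.0012  0.0006 -0.0027  0.001   0.0045  0.0001]
```

View pics/s6.png

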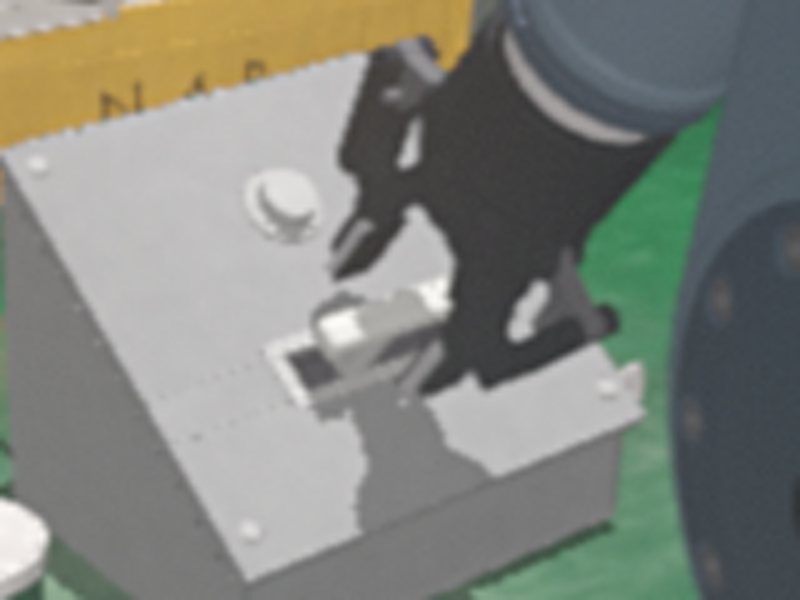

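send_rows(
  targets="0.001 0.001 -0.003 0 0 0; 0.001 0.001 -0.003 0 0 0; 0.001 0.001 -0.003 0 0 0; 0.001 0.001 -0.003 0 0 0; 0.001 0.001 -0.003 0 0 0; 0.001 0.001 -0.003 0 0 0",
  fingers=0,
  force=50,
)

```text
clock: 6.5
ee_pos: [0.4793, 0.0803, 0.1022]
tcp_rot: [-0.026, 0.458, 0.05, 0.887]
force: [3.4, 5.6, 3.7]
grip_width: 0.151
```

```bash
python3 - <<'E'
from h import *
exec(open('st.py').read())
HG=HINGE+L@[-.13,0,.034]
print(delta(HG-L[:,2]*.014,toolR(0,0,1)))
E
```

```text
6.5 [-0.202 -0.176  2.405  0.525  0.364 -0.755] q; rel BT mm [-69.2   0.4  -0.7] F lid [5.44 5.16 0.75] T lid [ 0.743 -0.389 -0.045] 0.1512835775825779
[ 0.0003 -0.0004 -0.0008  0.001   0.0062  0.0002]
```

send_rows(
  targets="0 0 0 -0.06 0 0; 0 0 0 -0.12 0 0; 0 0 0 -0.17 0 0; 0 0 0 -0.21 0 0; 0 0 0 -0.21 0 0",
)

```text
clock: 7.12
ee_pos: [0.4793, 0.0802, 0.1023]
tcp_rot: [-0.119, 0.45, 0.098, 0.879]
force: [2.0, 5.9, 4.3]
grip_width: 0.155
```

```bash
cat >> st.py <<'E'
R=Rn.from_quat(s['tcp_rot']).as_matrix();v=L.T@R[:,2];print('phi',np.arctan2(v[1],v[0]),'tilt of tool',Rn.from_matrix(L.T@R).as_rotvec().round(3), 'TCP rel hinge lid mm',(L.T@(s['ee_pos']-HINGE)*1000).round(1))
E
python3 st.py
```

```text
7.125 [-0.202 -0.176  2.405  0.525  0.364 -0.966] q; rel BT mm [-69.1   0.3  -0.7] F lid [4.61 5.68 2.  ] T lid [ 0.698 -0.42   0.059] 0.15493155613179363
phi 0.21148884452386624 tilt of tool [-0.167  1.558  0.165] TCP rel hinge lid mm [-129.1    0.3   20.3]
```

send_rows(
  targets="0 0 0 -0.06 0 0; 0 0 0 -0.12 0 0; 0 0 0 -0.15 0 0; 0 0 0 -0.15 0 0",
)

```text
clock: 7.62
ee_pos: [0.4793, 0.0803, 0.1023]
tcp_rot: [-0.185, 0.442, 0.131, 0.868]
force: [3.5, 5.3, 4.3]
grip_width: 0.158
```

```bash
python3 - <<'E'
exec(open('st.py').read())
crop("scene","pics/s7.png",270,190)
E
```

```text
7.625 [-0.202 -0.176  2.405  0.525  0.364 -1.116] q; rel BT mm [-69.1   0.3  -0.7] F lid [5.82 4.87 1.15] T lid [ 0.671 -0.458  0.023] 0.15825022499522362
phi 0.3613426416054811 tilt of tool [-0.284  1.546  0.282] TCP rel hinge lid mm [-129.1    0.3   20.3]
```

View pics/s7.png

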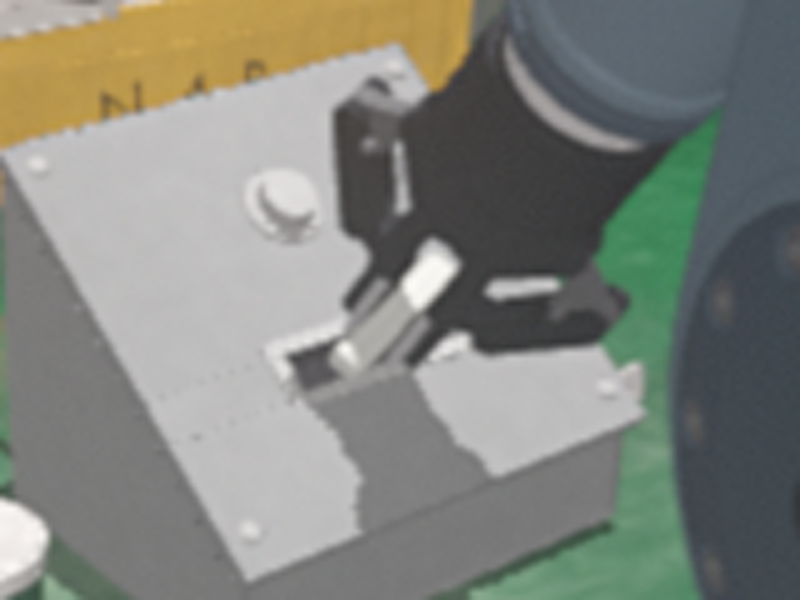

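Bar turns freely counter-clockwise with the gripper; continuing to about 1.28.

send_rows(
  targets="0 0 0 -0.13 0 0; 0 0 0 -0.26 0 0; 0 0 0 -0.39 0 0; 0 0 0 -0.52 0 0; 0 0 0 -0.65 0 0; 0 0 0 -0.76 0 0; 0 0 0 -0.84 0 0; 0 0 0 -0.89 0 0; 0 0 0 -0.92 0 0; 0 0 0 -0.92 0 0",
)

```text
clock: 8.93
ee_pos: [0.4794, 0.0803, 0.1024]
tcp_rot: [-0.551, 0.338, 0.313, 0.696]
force: [3.0, 6.0, 4.8]
grip_width: 0.153
```

```bash
python3 - <<'E'
exec(open('st.py').read())
crop("scene","pics/s8.png",270,190)
p0=s['ee_pos'];loc=L.T@(p0-HINGE);phi=np.arctan2(v[1],v[0])
for th in (.03,.06,.1,.15,.2,.26,.32,.38,.44,.5,.56,.62,.68):
    Lt=lidR(th);print(th,delta(HINGE+Lt@loc,Lt@L.T@R).round(3))
E
```

```text
8.925 [-0.202 -0.176  2.405  0.525  0.364 -2.036] q; rel BT mm [-69.    0.3  -0.7] F lid [5.72 5.59 1.85] T lid [ 0.74  -0.507  0.047] 0.15321223342057214
phi 1.2812933387834662 tilt of tool [-0.996  1.327  0.989] TCP rel hinge lid mm [-129.     0.3   20.3]
0.03 [-0.004 -0.001  0.    -0.     0.009  0.029]
0.06 [-0.008 -0.001  0.    -0.     0.017  0.058]
0.1 [-0.013 -0.003  0.001 -0.     0.029  0.096]
0.15 [-0.019 -0.004  0.001 -0.     0.043  0.144]
0.2 [-0.025 -0.006  0.002 -0.     0.057  0.192]
0.26 [-0.032 -0.009  0.003 -0.     0.074  0.249]
0.32 [-0.039 -0.013  0.004 -0.     0.091  0.307]
0.38 [-0.046 -0.016  0.005 -0.     0.108  0.364]
0.44 [-0.053 -0.02   0.006 -0.     0.126  0.422]
0.5 [-0.059 -0.025  0.007 -0.     0.143  0.479]
0.56 [-0.065 -0.03   0.009 -0.     0.16   0.537]
0.62 [-0.071 -0.035  0.01  -0.     0.177  0.594]
0.68 [-0.076 -0.04   0.012 -0.     0.194  0.652]
```

View pics/s8.png

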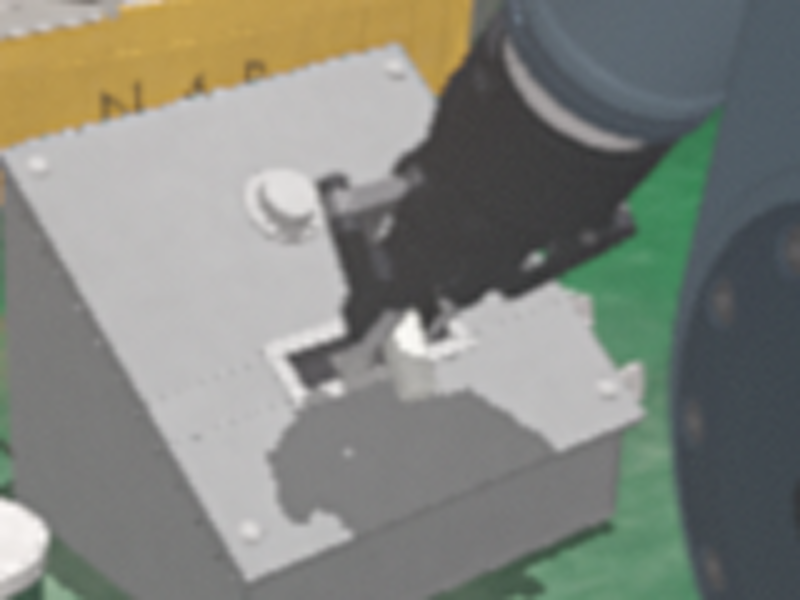

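send_rows(
  targets="-0.002 0 0 0 0.005 0.015; -0.004 -0.001 0 0 0.009 0.029; -0.006 -0.001 0 0 0.013 0.044; -0.008 -0.001 0 0 0.017 0.058; -0.010 -0.002 0.001 0 0.023 0.077; -0.013 -0.003 0.001 0 0.029 0.096; -0.013 -0.003 0.001 0 0.029 0.096",
  fingers=0,
  force=70,
)

```text
clock: 9.85
ee_pos: [0.4741, 0.0798, 0.1142]
tcp_rot: [-0.538, 0.374, 0.339, 0.675]
force: [3.2, 2.7, 1.0]
grip_width: 0.146
```

```bash
python3 - <<'E'
exec(open('st.py').read())
crop("scene","pics/s9.png",260,180)
E
```

```text
9.85 [-0.178 -0.191  2.338  0.29   0.514 -1.789] q; rel BT mm [-66.5   0.4  12. ] F lid [ 3.4   2.33 -1.15] T lid [ 0.368 -0.314 -0.097] 0.14590230637580026
phi 1.2822034177512118 tilt of tool [-0.956  1.411  1.051] TCP rel hinge lid mm [-126.5    0.4   33. ]
```

View pics/s9.png

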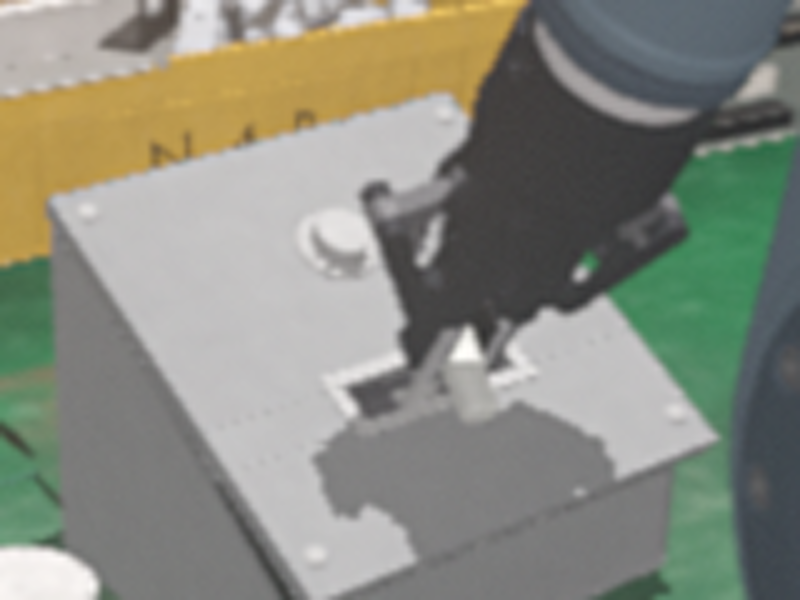

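```bash
cat > lift.py <<'E'
from h import *
import sys
s=env.read_state();R=Rn.from_quat(s['tcp_rot']).as_matrix();p0=s['ee_pos']
L0=lidR(0);w=L0.T@(p0-HINGE); th0=np.arctan2(w[2],-w[0])-np.arctan2(20.3,129.0)
n=-R[:,0];a=np.arctan2(-(n[0]*np.cos(psi)+n[1]*np.sin(psi)),n[2]);print('th pos',th0,'th tilt',np.radians(35)-a,s['force'].round(1))
L=lidR(th0);loc=L.T@(p0-HINGE);print(loc)
for t in map(float,sys.argv[1:]):
    Lt=lidR(t);print(t,delta(HINGE+Lt@loc,Lt@L.T@R).round(3))
E
python3 lift.py .13 .17 .21 .25 .29 .33 .37 .41 .44 .46
```

```text
th pos 0.09941116111792411 th tilt 0.09456147509664325 [ 3.6  3.6 -0.1]
[-0.12917027  0.00041509  0.02032679]
0.13 [-0.004 -0.001  0.    -0.     0.009  0.029]
0.17 [-0.009 -0.002  0.    -0.     0.02   0.068]
0.21 [-0.014 -0.003  0.001 -0.     0.032  0.106]
0.25 [-0.019 -0.004  0.001 -0.     0.043  0.144]
0.29 [-0.024 -0.006  0.002 -0.     0.054  0.183]
0.33 [-0.029 -0.008  0.002 -0.     0.066  0.221]
0.37 [-0.034 -0.01   0.003 -0.     0.077  0.259]
0.41 [-0.038 -0.012  0.004 -0.     0.089  0.298]
0.44 [-0.042 -0.014  0.004 -0.     0.097  0.326]
0.46 [-0.044 -0.015  0.004 -0.     0.103  0.346]
```

send_rows(
  targets="-0.004 -0.001 0 0 0.009 0.029; -0.009 -0.002 0 0 0.020 0.068; -0.014 -0.003 0.001 0 0.032 0.106; -0.019 -0.004 0.001 0 0.043 0.144; -0.024 -0.006 0.002 0 0.054 0.183; -0.029 -0.008 0.002 0 0.066 0.221; -0.034 -0.010 0.003 0 0.077 0.259; -0.038 -0.012 0.004 0 0.089 0.298; -0.042 -0.014 0.004 0 0.097 0.326; -0.042 -0.014 0.004 0 0.097 0.326",
)

```text
clock: 11.15
ee_pos: [0.4653, 0.0788, 0.1567]
tcp_rot: [-0.486, 0.489, 0.418, 0.592]
force: [2.5, 2.7, -0.7]
grip_width: 0.152
```

```bash
python3 st.py; python3 lift.py .47 .5 .53 .56 .59 .62 .65 .68 .7 .72
```

```text
11.15 [-0.112 -0.093  2.063  0.046  1.002 -1.525] q; rel BT mm [-49.4   0.4  52. ] F lid [ 1.9   2.39 -2.2 ] T lid [ 0.225 -0.25  -0.072] 0.1516354826301067
phi 1.3065122637307134 tilt of tool [-0.8    1.687  1.257] TCP rel hinge lid mm [-109.4    0.4   73. ]
th pos 0.4321918670575128 th tilt 0.43719800382661766 [ 2.5  2.7 -0.7]
[-0.12988268  0.00044318  0.0204389 ]
0.47 [-0.005 -0.001  0.     0.     0.011  0.036]
0.5 [-0.009 -0.002  0.     0.     0.019  0.065]
0.53 [-0.013 -0.002  0.001  0.     0.028  0.094]
0.56 [-0.016 -0.003  0.001  0.     0.037  0.122]
0.59 [-0.02  -0.004  0.001  0.     0.045  0.151]
0.62 [-0.024 -0.006  0.002  0.     0.054  0.18 ]
0.65 [-0.028 -0.007  0.002  0.     0.062  0.209]
0.68 [-0.031 -0.008  0.002  0.     0.071  0.237]
0.7 [-0.034 -0.01   0.003  0.     0.077  0.257]
0.72 [-0.036 -0.01   0.003  0.     0.082  0.276]
```

send_rows(
  targets="-0.005 -0.001 0 0 0.011 0.036; -0.009 -0.002 0 0 0.019 0.065; -0.013 -0.002 0.001 0 0.028 0.094; -0.016 -0.003 0.001 0 0.037 0.122; -0.020 -0.004 0.001 0 0.045 0.151; -0.024 -0.006 0.002 0 0.054 0.180; -0.028 -0.007 0.002 0 0.062 0.209; -0.031 -0.008 0.002 0 0.071 0.237; -0.033 -0.009 0.003 0 0.075 0.250; -0.033 -0.009 0.003 0 0.075 0.250; -0.033 -0.009 0.003 0 0.075 0.250",
)

```text
clock: 12.52
ee_pos: [0.4683, 0.0792, 0.1908]
tcp_rot: [-0.436, 0.568, 0.47, 0.516]
force: [0.7, -0.0, -10.8]
grip_width: 0.145
```

```bash
python3 st.py; python3 lift.py .7; python3 - <<'E'
from h import *
cv2.imwrite("pics/s10.png",env.camera("scene")[:,:,::-1]);cv2.imwrite("pics/t10.png",env.camera("top")[:,:,::-1])
E
```

```text
12.525 [-0.072  0.062  1.828 -0.017  1.339 -1.459] q; rel BT mm [-27.3   0.5  78.2] F lid [-5.66 -0.11 -9.22] T lid [-0.113 -0.425  0.076] 0.14547218376877377
phi 1.3465133319449376 tilt of tool [-0.658  1.893  1.41 ] TCP rel hinge lid mm [-87.3   0.5  99.2]
th pos 0.692529873422565 th tilt 0.6985780766182023 [  0.7  -0.  -10.8]
[-0.13053005  0.0005322   0.02054078]
0.7 [-0.001 -0.     0.    -0.     0.002  0.007]
```

View pics/s10.png

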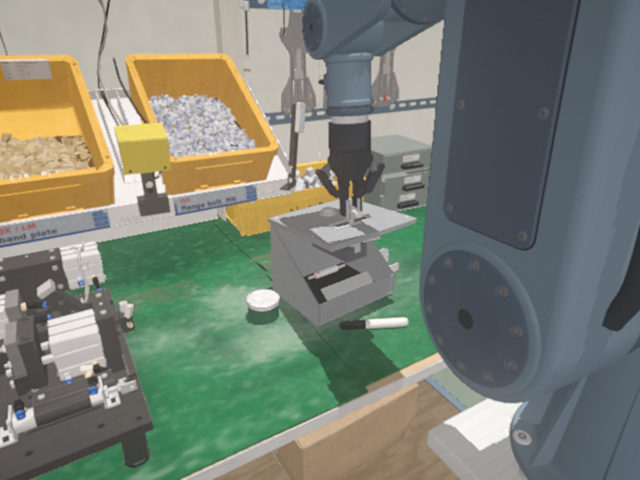

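View pics/t10.png

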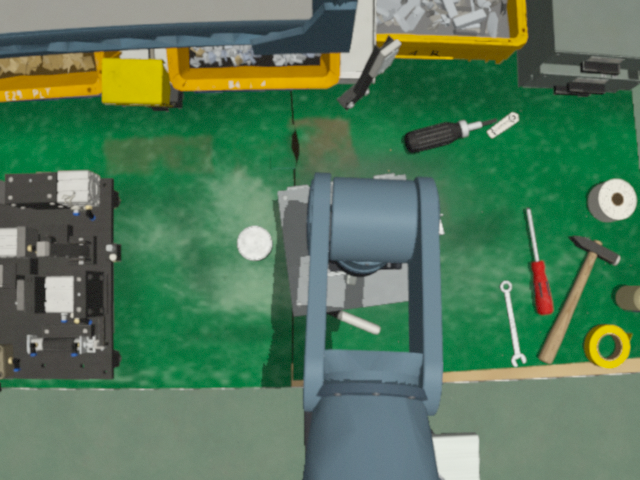

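send_rows(
  targets="0 0 0 0 0 0; 0 0 0 0 0 0; 0 0 0 0 0 0; 0 0 0 0 0 0; 0 0 0 0 0 0",
  fingers=0.045,
)

```text
clock: 13.25
ee_pos: [0.4692, 0.0794, 0.1917]
tcp_rot: [-0.436, 0.568, 0.47, 0.517]
force: [-0.3, 0.4, 0.4]
grip_width: 0.527
```

```bash
python3 st.py; python3 - <<'E'
from h import *
crop("scene","pics/s11.png",265,140)
E
```

```text
13.25 [-0.071  0.061  1.826 -0.017  1.339 -1.459] q; rel BT mm [-26.2   0.6  78.4] F lid [0.04 0.39 0.45] T lid [-0.012 -0.004  0.014] 0.5271656949097736
phi 1.346117369596293 tilt of tool [-0.659  1.892  1.409] TCP rel hinge lid mm [-86.2   0.6  99.4]
```

View pics/s11.png

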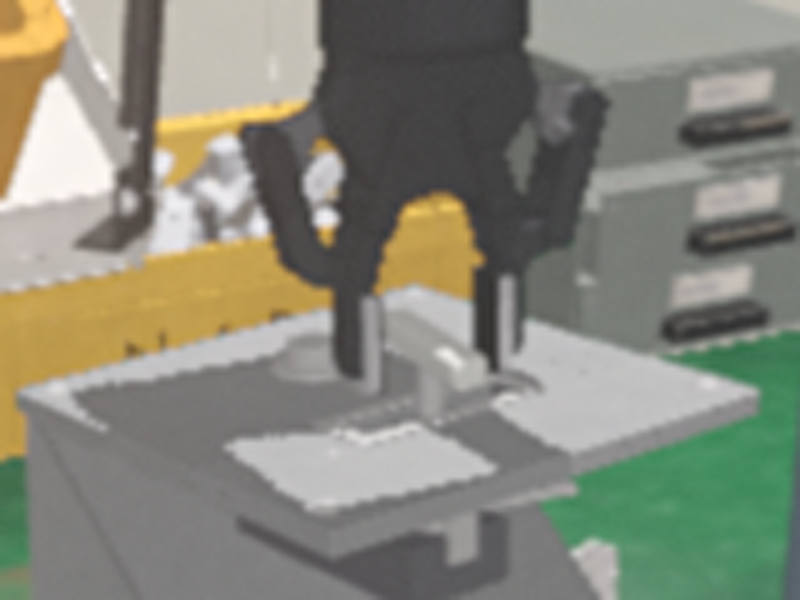

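Released, no contact force. Withdrawing along the tool axis, then back out of the cameras' way.

send_rows(
  targets="-0.01 0 0 0 0 0; -0.03 0 0 0 0 0; -0.06 0 0 0 0 0; -0.10 0 0 0 0 0; -0.13 0 0 0 0 0; -0.13 0 0 0 0 0; -0.13 0 0 0 0 0",
)

```text
clock: 14.18
ee_pos: [0.4798, 0.0807, 0.3204]
tcp_rot: [-0.436, 0.568, 0.47, 0.516]
force: [0.1, -0.5, 0.3]
grip_width: 0.526
```

```bash
python3 st.py; python3 - <<'E'
from h import *
crop("scene","pics/s12.png",225,170,200,150,4);cv2.imwrite("pics/t12.png",env.camera("top")[:,:,::-1])
s=env.read_state();R=Rn.from_quat(s['tcp_rot']).as_matrix();print((R.T@np.array([0,-.3,.0])).round(3))
E
```

```text
14.175 [-0.067 -0.019  1.645 -0.016  1.602 -1.459] q; rel BT mm [ 56.5   0.8 177.7] F lid [ 0.21 -0.53  0.2 ] T lid [-0.006 -0.08   0.018] 0.525992169613097
phi 1.346255839572585 tilt of tool [-0.658  1.893  1.41 ] TCP rel hinge lid mm [ -3.5   0.8 198.7]
[ 0.003 -0.053 -0.295]
```

View pics/s12.png

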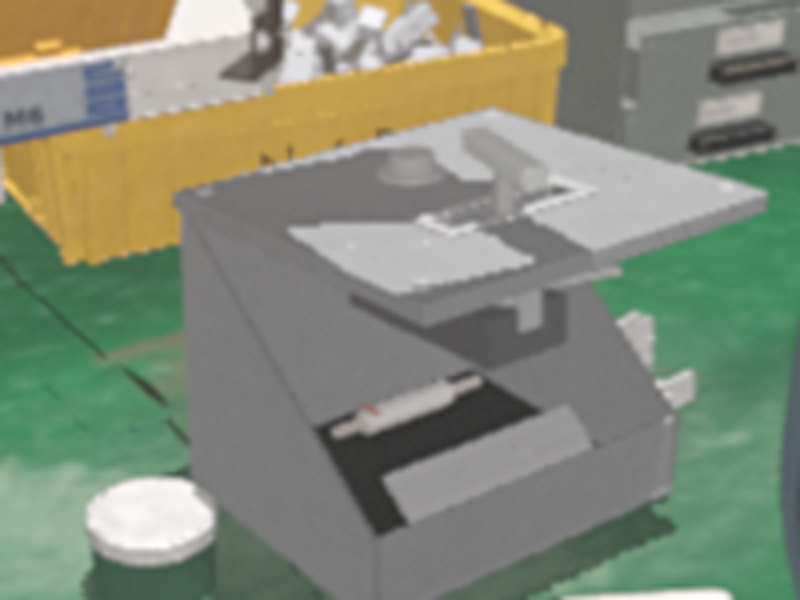

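View pics/t12.png

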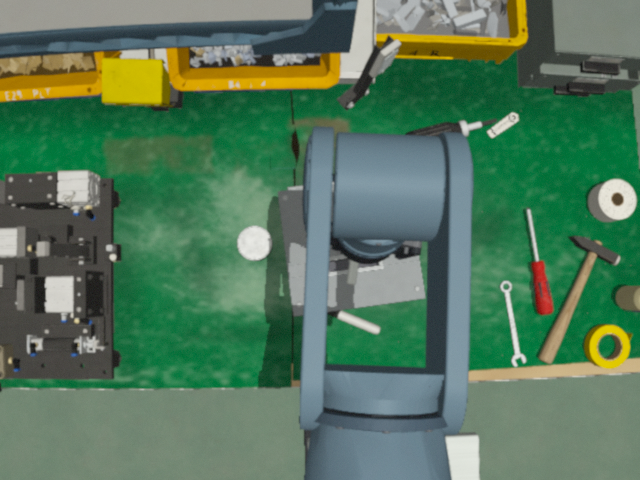

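```bash
python3 - <<'E'
from h import *
for th in(.55,.61,.65,.69,.73):
    print(th,*[((proj("scene",HINGE+lidR(th)@q)-[225,170])*4+1.5).round(0) for q in([-.193,.102,.01],[-.193,-.102,.01],[-.13,0,.046])])
E
```

```text
0.55 [421. 363.] [755. 244.] [513. 176.]
0.61 [421. 338.] [757. 222.] [511. 158.]
0.65 [421. 321.] [758. 207.] [508. 147.]
0.69 [420. 303.] [758. 191.] [506. 135.]
0.73 [419. 286.] [758. 175.] [503. 123.]
```

send_rows(
  targets="-0.02 -0.01 -0.05 0 0 0; -0.02 -0.02 -0.1 0 0 0; -0.02 -0.035 -0.15 0 0 0; -0.02 -0.04 -0.2 0 0 0; -0.02 -0.05 -0.25 0 0 0; -0.02 -0.053 -0.30 0 0 0; -0.02 -0.053 -0.30 0 0 0; -0.02 -0.053 -0.30 0 0 0",
)

```text
clock: 15.28
ee_pos: [0.4806, -0.2233, 0.3431]
tcp_rot: [-0.435, 0.568, 0.47, 0.517]
force: [0.4, 0.0, -0.3]
grip_width: 0.526
```

```bash
python3 - <<'E'
from h import *
t=env.camera("top")[:,:,::-1];c=env.camera("scene")[:,:,::-1]
cv2.imwrite("pics/t13.png",t);cv2.imwrite("pics/s13.png",c)
a=cv2.imread("pics/top0.png");b=cv2.imread("pics/scene0.png")
for im0,im1,r in((a,t,(225,215,50,55)),(b,c,(240,285,45,40)),(b,c,(335,312,80,20))):
    x,y,w,h=r;g=lambda i:cv2.cvtColor(np.ascontiguousarray(i[y:y+h,x:x+w]),cv2.COLOR_BGR2GRAY).astype(np.float32)
    print(r,cv2.phaseCorrelate(g(im0),g(im1)))
print(env.read_state()['force'])
E
```

```text
(225, 215, 50, 55) ((0.08111468408651135, -0.017094702708746468), 1.0387308972676594)
(240, 285, 45, 40) ((0.596199506939282, 0.06969551424811371), 0.9386060514714982)
(335, 312, 80, 20) ((0.07976586377866823, 0.2290061317826062), 0.6155500078201294)
[0.1675038  0.14641275 0.53273604]
```

View pics/t13.png

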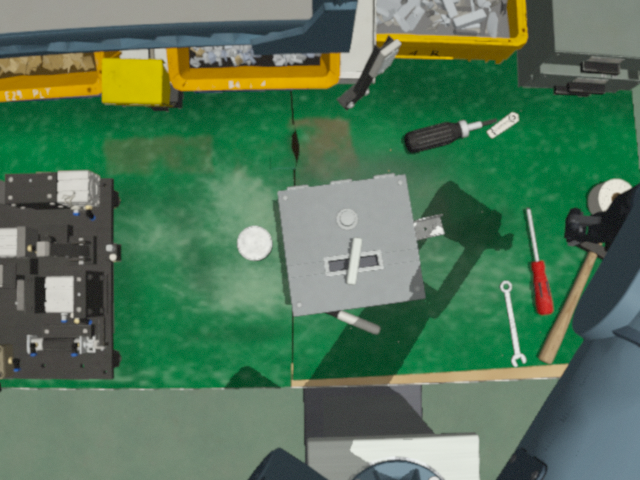

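View pics/s13.png

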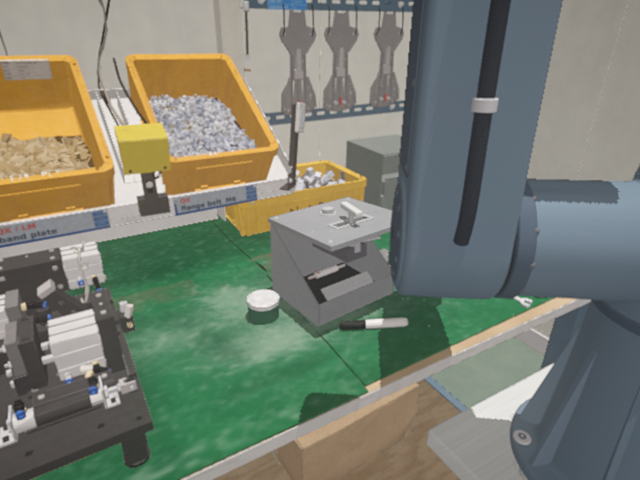

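Lid open with handle out and turned; tin (254,243), marker end (378,327) and bracket right end (442,225) are all where they began. Handing in.

```bash
python3 -c "
from cell import env
print(env.sign_off())"
```

```text
the job is handed in; nothing more can be done
None
```

The gauge case is open and the job is handed in, finished at about 15 s of the 48 s allowed.

- **Button:** I pressed it with shut fingers. The reading at the end of the press was about 6 N, and the handle popped out.
- **Handle:** I gripped the bar and turned it counter-clockwise. It passed 0.2 rad without meeting a stop, so that was the right way, and I took it to about 1.28 rad.
- **Lid:** I swung it up, let go and withdrew along the lid's normal. With the gripper clear, the lid's front corners in the scene view put it at about 0.69 rad, a little past level. It was still up in the last pictures, about 2 s after I let go.
- **Lift force:** It read only 1 to 5 N in the first two thirds of the swing, below the 12 N given, then about 11 N at the top.
- **Tin, bracket and marker:** The tin did not shift in the top view. In the scene view it shows 0.6 px, with its background and shadows also changed. The marker's shift was under 0.3 px. The bracket, partly hidden by the lid, I checked only by eye, and its visible end is where it was.
- **Contact:** The wrist force was about zero at the end, with the arm well clear of everything.

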